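# Brush out a post socket and shut its cover

## Task

Take the wire tube brush that fits the bore of the post socket (the thin one is too small to reach the walls, the thick one does not go in) and scrub the bore with it, down to the bottom three times with a full stroke up in between. Then hang the brush back upright in the slot of the stand it came from and swing the socket's cover fully shut so that no grit falls in. Leave the socket standing where it is, and leave the other brushes and tools alone.

Things in the scene. Friction and masses are not known exactly. Their poses are not given: they have to be found in the camera images.
- middle_brush: The brush to use: twisted-wire tube brush, 40 mm across its dark steel bristles (stiff core 33 mm). Hangs upright by its round wooden collar (30 mm across, 8 thick) in a slot of the stand. Origin: centre of the collar's underside; z up. Round handle 21 mm across from z = +8 to +94 mm, grip at about +50; wire stem 6.5 mm thick from 0 to -60; bristles -60 to -130 mm.
- middle_brush_tip (a point): Lower end of the bristles of the brush to use, on its axis, 130 mm below its origin.
- thin_brush: The same kind of brush, but only 20 mm across the bristles; same origin and lengths. Stays in its slot.
- thick_brush: The same kind of brush, but 60 mm across the bristles; same origin and lengths. Stays in its slot.
- brush_stand: Grey sheet-metal stand, fixed, 200 mm wide (y), 125 deep; origin on the bench under the middle slot. Shelf (upper face 150 mm up) with slots 14 mm wide at y = -65, 0, +65 mm, open to the front (-x). Collars rest centred at x = 0. A lip at the shelf's front edge (x = -22) rises 6 mm: lift a brush 12 mm, then move it along x to take it out or put it in. Back sheet at x = +51.
- socket: Post socket: steel base plate 110 x 110 x 8 mm with an upright round tube welded on, outside 52 mm, bore 42 mm, closed at the bottom, mouth 100 mm above the bench. Stands loose, 1.6 kg. Origin: underside of the plate on the bore's axis; z up. The cover's pivot is on its +x side, 44 mm from the axis.
- bore_floor (a point): Centre of the bore's floor, 9 mm above the bench.
- bore_mouth (a point): Centre of the bore's mouth, 100 mm above the bench.
- pivot (a point): Top of the swing cover's vertical pivot, 44 mm from the bore's axis along the socket's +x, 106 mm above the bench (the bolt head rises 5 mm above this).
- cover_knob (a point): Middle of the upright knob on the cover, 12 mm across, from 106 to 124 mm above the bench, 63 mm from the pivot; this point is 115 mm above the bench. With the cover shut it lies on the socket's -x side, 19 mm from the bore's axis.
- cover (a joint): Angle of the flat swing cover (round, 60 mm across, at 101 to 106 mm above the bench) about its vertical pivot, rad: 0 = shut over the bore, against its stop; grows clockwise seen from above as it opens, at most 2.5. It stays where it is put.
- tube_offcut: Bystander: short piece of tube standing on end, 42 mm across, 50 mm high, open; origin under its centre.
- pliers: Bystander: pliers lying flat, 181 mm long; origin under their centre.
- chisel: Bystander: cold chisel lying flat, about 170 mm long; origin under its centre.
Not all that is in view belongs to the job. Leave any purple look-alike of the middle_brush alone.

How it is judged:
On the way, in this order (a step that is already met when the one before it is completed fails the run):
1. the fitting brush reaches the bottom of the bore (first time) (z of middle_brush_tip in the frame of socket between 0 and 0.021 m and horizontal distance between middle_brush_tip and bore_floor below 0.012 m), for 0.05 s.
2. it is drawn up at least 50 mm (z of middle_brush_tip in the frame of socket above 0.06 m), for 0.05 s.
3. it reaches the bottom again (second time) (all of step 1), for 0.05 s.
4. it is drawn up at least 50 mm again (z of middle_brush_tip in the frame of socket above 0.06 m), for 0.05 s.
5. it reaches the bottom again (third time) (all of step 3), for 0.05 s.
At the end, for the whole second after the job is handed in: The 40 mm brush hangs upright (within 7 degrees) and at rest in the slot it was taken from, within 15 mm of where it hung; the cover is shut (under 0.08 rad); the socket stands upright within 40 mm of its first place (distance of middle_brush from where it was at the start of the episode below 0.015 m and angle between middle_brush's own z axis and vertical below 0.12 rad and linear speed of middle_brush below 0.03 m/s and value of joint cover below 0.08 rad and angle between socket's own z axis and vertical below 0.05 rad and distance of socket from where it was at the start of the episode below 0.04 m); the robot touches nothing.
It fails at once if the thin brush is taken or knocked away (moved over 30 mm) (distance of thin_brush from where it was at the start of the episode above 0.03 m).
It fails at once if the thick brush is taken or knocked away (moved over 30 mm) (distance of thick_brush from where it was at the start of the episode above 0.03 m).
It fails at once if the socket is pushed or lifted away (over 60 mm) or tipped (distance of socket from where it was at the start of the episode above 0.06 m or angle between socket's own z axis and vertical above 0.25 rad).
It fails at once if a bystander tool is moved over 40 mm (distance of any of tube_offcut, pliers, chisel from where it was at the start of the episode above 0.04 m).
It also fails if it takes over 72 s, if anything falls off the work surface, if the arm or the gripper's body presses on something with over 40 N, if the wrist force passes 120 N, or if a joint passes its speed limit or range.

## Robot

A 6-joint arm with a two-finger parallel gripper is mounted at the origin on the work surface; the furniture and walls round the work are solid. World frame = base frame: x ahead of the robot, y to its left, z up, the work surface at z = 0. Lengths are in m, angles in rad, forces in N, time in s.
With the tool pointing down it reaches from about 0.35 to 0.925 m from the base axis. Payload 6.4 kg.
Tool frame: the origin (TCP) lies at the very end of the fingers, on their centre line; the grasp point (between the pads) lies 19 mm behind it; z points along the fingers, y is the line along which they close (so a half turn about z gives the same grasp; the last joint's range is limited). The gripper opens to 94 mm and grips with 3 to 60 N. Pads are 16 mm wide; open, the fingers measure 119 mm over their backs; the gripper's body (75 mm by 177 mm) begins 78 mm behind the grasp point.
Start: joints at [-1.515, 0.245, 1.558, -0, 1.339, -0.174], TCP at [0.148, -0.633, 0.205] pointing down, gripper open.
Joint ranges: [-3.13, 3.13], [-1.02, 2.26], [0.13, 2.54], [-0.95, 4.09], [0.21, 2.88], [-2.74, 2.74]. Speed limits (rad/s): [2.57, 2.57, 3.14, 3.14, 3.14, 3.14].

## Interface

Orientations are given as a rotation vector (axis times angle).
In Python, from rig import ctrl, move_gripper, kin, imaging, finish_job, get_clock, get_q, get_joint_velocities, get_tau, get_position, get_eef_rot, get_ft_force, get_ft_torque, get_opening, get_grasp_force gives the robot as it stands. Calls block until the motion is done:
- ctrl.move_to(position, orientation): joint-space move of the TCP to a pose.
- ctrl.move_l(position, rate=0.15, rot=None, max_force=None): straight line of the TCP; rot=None keeps the orientation; rate is the mean speed in m/s. With max_force (N) it stops when the force on the tool has changed by that much, and returns True; else False.
- ctrl.movej(angles): joint-space move.
- move_gripper(opening, squeeze=None): opening from 0.0 (shut) to 1.0 (fully open); squeeze is the grip in N (None keeps the last); returns when the fingers have stopped.
- ctrl.hold(seconds).
- kin.ik(position, orientation): joint angles nearest the present ones, or None.
- imaging.read_camera(name): name is "scene" or "side" or "wrist"; returns a dict with "image" (420x560x3 uint8, blue, green, red), "range_z" (420x560 float32, m along the optical axis (not along the pixel's ray), 0 where there is no reading), "fx", "fy", "cx", "cy" (pixels), "eye" and "attitude" of the camera in the world. Camera axes: x right, y down, z forward; pixel columns grow to the right and rows downward; lengths in m; the calibration is good to about 2 mm. A picture is of the moment at which its call begins.
A pose or a line that the arm cannot do raises ctrl.MotionError and nothing moves.
- finish_job(): hands the job in; it is judged then, once.
Readings, each from a call of its own:
- get_clock(): time.
- get_q(): joint angles.
- get_joint_velocities(): joint speeds.
- get_tau(): joint torques, N m.
- get_position(): TCP position.
- get_eef_rot(): TCP orientation.
- get_ft_force(): force on the tool from outside, world axes, zero at the start.
- get_ft_torque(): the same for the moment, N m.
- get_opening(): opening from 0.0 (shut) to 1.0 (fully open).
- get_grasp_force(): force on a finger pad.
Only numpy, scipy, OpenCV 4.12 (cv2) and the standard library are available. Lean on these libraries where they do the work, as an engineer would, in place of code of your own. Each camera call takes 0.05 s, during which the arm holds its last target. There are 200 camera calls.

## Working session

There is one attempt and no reset: what is moved stays moved. The work goes in short steps, each a Python script; the robot and the scene stay as the last script left them, time stands still between calls to the robot, and variables do not carry over. Pictures are saved under pics/ and viewed, at most 10 in all, crops included, and the job is handed in when it is done.

```bash
mkdir -p pics
cat > h.py <<'E'
import numpy as np, cv2
from rig import *
def cloud(c):
    z=c["range_z"]; v,u=np.mgrid[:z.shape[0],:z.shape[1]]
    P=np.stack([(u-c["cx"])/c["fx"]*z,(v-c["cy"])/c["fy"]*z,z],-1)
    R=np.array(c["attitude"],float)
    if R.shape!=(3,3):
        R=cv2.Rodrigues(R)[0] if R.size==3 else None
    P=P@R.T+np.array(c["eye"]); P[z<=0]=np.nan
    return P
E
python3 - <<'E'
from h import *
for n in ("scene","side"):
    c=imaging.read_camera(n); cv2.imwrite(f"pics/{n}0.png",c["image"]); np.save(f"{n}0.npy",c,allow_pickle=True)
    print(n,c["eye"],np.array(c["attitude"]),c["fx"],c["cx"],c["cy"],c["range_z"].max())
print(get_clock(),get_position(),get_eef_rot())
E
```

```text
scene [-0.19096948  0.4486247   0.78077985] [-1.35805535  2.12489401 -0.97470544] 446.55120033019483 279.7270063360767 212.2593429798022 3.8434005
side [ 0.36792791 -0.7307588   0.51740601] [-2.00514465  0.14180042 -0.11060046] 387.4873994612597 282.1438949166493 211.2596682784892 3.6107714
0.1 [ 0.14802622 -0.63235702  0.20445825] [-3.11914740e+00 -3.59929610e-01 -1.96300148e-04]
```

View pics/scene0.png

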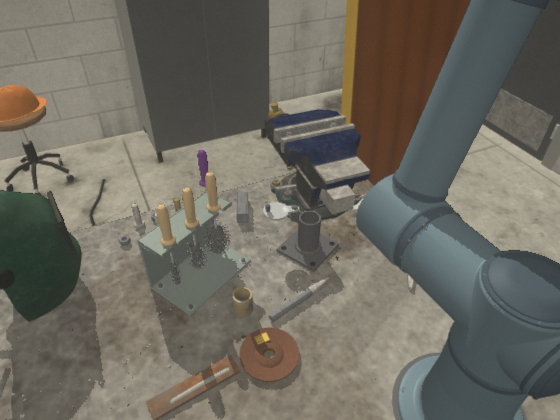

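View pics/side0.png

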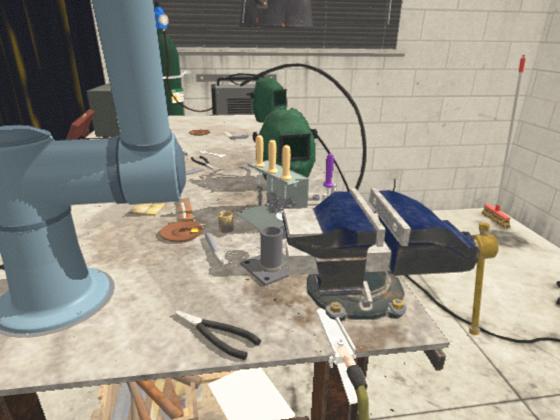

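Scene view: three wooden handles on the stand at about (167,222), (188,206) and (212,190), a purple look-alike at (203,167), the socket at (308,232), its open cover near (278,210), the offcut at (242,300) and the chisel at (300,298). The vise stands close behind the socket. Next I measure positions and enlarge the brushes and socket.

Run:
```python
from h import *
c=np.load("scene0.npy",allow_pickle=True).item(); P=cloud(c); im=c["image"]
a=cv2.resize(im[160:310,110:350],None,fx=3.3,fy=3.3,interpolation=cv2.INTER_CUBIC); cv2.imwrite("pics/crop.png",a)
hsv=cv2.cvtColor(im,cv2.COLOR_BGR2HSV)
for n in("scene","side"):
    c=np.load(n+"0.npy",allow_pickle=True).item();P=cloud(c);hsv=cv2.cvtColor(c["image"],cv2.COLOR_BGR2HSV)
    m=cv2.inRange(hsv,(10,70,120),(25,200,255))&((P[...,2]>.15)&(P[...,2]<.3)).astype(np.uint8)*255
    k,l,s,ct=cv2.connectedComponentsWithStats(m)
    for i in range(1,k):
        if s[i,4]>60:
            p=P[l==i]; q=p[(p[:,2]>.18)&(p[:,2]<.235)]
            print(n,s[i],np.median(q,0).round(4),p.min(0).round(3),p.max(0).round(3))
    # tube/cover region points at heights .095-.13
    for h0,h1 in((.094,.109),(.109,.13),(.145,.155)):
        M=(P[...,2]>h0)&(P[...,2]<h1)&(np.linalg.norm(P[...,:2],axis=-1)<.95)&(P[...,0]>.2)
        k,l,s,ct=cv2.connectedComponentsWithStats(M.astype(np.uint8))
        for i in range(1,k):
            if s[i,4]>25: 
                p=P[l==i];print(n,h0,s[i],p.mean(0).round(3),p.min(0).round(3),p.max(0).round(3))
```

```text
scene [344   4  14  45 491] [ 1.2032 -0.497   0.2092] [ 1.184 -0.531  0.15 ] [ 1.225 -0.474  0.3  ]
scene [205 172  15  40 356] [0.5234 0.2629 0.2107] [0.516 0.239 0.151] [0.643 0.274 0.245]
scene [182 188  17  40 350] [0.4925 0.3211 0.2128] [0.487 0.303 0.152] [0.513 0.331 0.244]
scene [156 205  20  41 410] [0.4622 0.377  0.2108] [0.455 0.361 0.152] [0.478 0.389 0.245]
scene 0.094 [266 129   8  12  29] [ 0.833 -0.008  0.101] [ 0.802 -0.01   0.094] [ 0.862 -0.005  0.107]
scene 0.094 [296 170  59  36 271] [ 0.533 -0.019  0.101] [ 0.483 -0.077  0.094] [0.64  0.011 0.109]
scene 0.094 [263 202  58  26 567] [0.498 0.097 0.104] [0.44  0.032 0.094] [0.546 0.15  0.109]
scene 0.094 [ 10 232  67  73 473] [0.516 0.609 0.101] [0.483 0.55  0.094] [0.649 0.676 0.109]
scene 0.094 [140 251  11   9  48] [0.504 0.423 0.102] [0.495 0.412 0.095] [0.511 0.431 0.109]
scene 0.109 [268 108  21  10 101] [ 0.907 -0.062  0.121] [ 0.871 -0.089  0.109] [ 0.936 -0.046  0.13 ]
scene 0.109 [264 121   7  11  30] [ 0.845 -0.004  0.122] [ 0.819 -0.007  0.11 ] [ 0.866 -0.001  0.13 ]
scene 0.109 [296 165  25  26 142] [0
[... 2237 characters left out ...]
9]
side 0.109 [462 230  37  17 335] [ 0.904 -0.081  0.119] [ 0.87  -0.098  0.109] [ 0.935 -0.051  0.13 ]
side 0.109 [ 287  233  193   31 1537] [ 0.683 -0.11   0.118] [ 0.487 -0.134  0.109] [ 0.868 -0.033  0.13 ]
side 0.145 [289 140  26  10  76] [0.641 0.568 0.15 ] [0.593 0.553 0.145] [0.697 0.628 0.155]
side 0.145 [248 161  61  24 481] [0.519 0.302 0.149] [0.439 0.216 0.145] [0.596 0.422 0.155]
side 0.145 [408 213  56  33 160] [ 0.786 -0.122  0.15 ] [ 0.708 -0.142  0.145] [ 0.825 -0.015  0.155]
side 0.145 [378 215  23  31  38] [ 0.698 -0.067  0.147] [ 0.693 -0.127  0.145] [0.702 0.009 0.149]
side 0.145 [288 242  84   7 271] [ 0.54  -0.114  0.15 ] [ 0.479 -0.136  0.145] [ 0.631 -0.102  0.155]
```

View pics/crop.png

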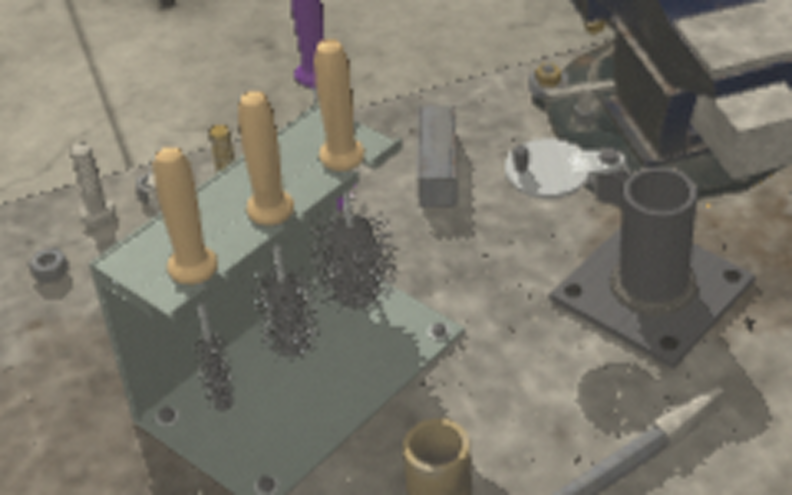

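The enlarged crop shows three candidates: thin bristles under the handle at (167,222), medium at (188,206) and thick at (212,190), plus the purple look-alike. The brush at (188,206) is the 40 mm one, in the middle slot. The cover is open towards the stand, with its knob at about (267,208) and its pivot at about (295,208).

Run:
```python
from h import *
from scipy.optimize import least_squares
C={n:np.load(n+"0.npy",allow_pickle=True).item() for n in("scene","side")}
CL={n:cloud(C[n]) for n in C}
def pts(lo,hi,ctr,r,names=("scene","side")):
    o=[]
    for n in names:
        p=CL[n].reshape(-1,3); m=(p[:,2]>lo)&(p[:,2]<hi)&(np.hypot(p[:,0]-ctr[0],p[:,1]-ctr[1])<r); o.append(p[m])
    return o
def fit(p,r,c0):
    s=least_squares(lambda c:np.hypot(p[:,0]-c[0],p[:,1]-c[1])-r,c0,loss="soft_l1",f_scale=.002); return s.x.round(4),np.sqrt(np.mean(s.fun**2)).round(4),len(p)
for nm,c0 in(("thin",(.471,.374)),("mid",(.502,.3175)),("thick",(.532,.26))):
    q=pts(.17,.235,c0,.02); print(nm,[fit(a,.0105,c0) for a in q],fit(np.vstack(q),.0105,c0))
# tube outside wall
q=pts(.03,.09,(.475,.05),.05); print("tube wall",[fit(a,.026,(.475,.05)) for a in q],fit(np.vstack(q),.026,(.475,.05)))
q=pts(.096,.103,(.475,.05),.035);print("rim",[(a.min(0).round(3),a.max(0).round(3),len(a)) for a in q])
# base plate
for n in C:
    a=pts(.004,.012,(.475,.05),.085,(n,))[0]; print(n,cv2.minAreaRect(a[:,:2].astype(np.float32)),len(a))
# cover bright disc in scene
im=C["scene"]["image"]; P=CL["scene"]; g=cv2.cvtColor(im,cv2.COLOR_BGR2HSV)
M=(P[...,2]>.099)&(P[...,2]<.109)&(g[...,2]>140)&(P[...,0]>.4)&(P[...,0]<.58)&(P[...,1]>.06)&(P[...,1]<.17)
a=P[M]; print("cover",len(a),a.mean(0),a.min(0),a.max(0), cv2.minEnclosingCircle(a[:,:2].astype(np.float32)))
q=pts(.1085,.13,(.518,.139),.02,("scene",))[0]; print("knob",fit(q,.006,(.523,.137)))
q=pts(.107,.115,(.49,.085),.025,("scene",))[0]; print("bolt",q.mean(0) if len(q) else 0,len(q))
q=pts(.12,.5,(.47,.05),.12); 
for a in q:
  a=a[a[:,1]<.06];print("near high",len(a),a.min(0) if len(a) else 0,a.max(0) if len(a) else 0)
for n in C:
  p=CL[n].reshape(-1,3); m=(p[:,0]>.45)&(p[:,0]<.95)&(p[:,1]>-.2)&(p[:,1]<.1)&(p[:,2]>.02)&(p[:,2]<.4)
  print(n,"vise",p[m].min(0),p[m].max(0)); 
  for lo in(.03,.1,.15,.2): k=p[m&(p[:,2]>lo)&(p[:,0]>.5)]; print(lo,k.min(0).round(3),k.max(0).round(3),"ymax")
```

```text
thin [(array([0.4715, 0.3751]), np.float64(0.001), 277), (array([0.4722, 0.3735]), np.float64(0.0018), 147)] (array([0.4716, 0.3744]), np.float64(0.0014), 424)
mid [(array([0.5019, 0.3176]), np.float64(0.0012), 260), (array([0.5029, 0.3159]), np.float64(0.0016), 159)] (array([0.502 , 0.3168]), np.float64(0.0015), 419)
thick [(array([0.5324, 0.2602]), np.float64(0.0011), 246), (array([0.5332, 0.2588]), np.float64(0.0016), 172)] (array([0.5325, 0.2595]), np.float64(0.0014), 418)
tube wall [(array([0.467 , 0.0572]), np.float64(0.005), 569), (array([0.4679, 0.0538]), np.float64(0.0027), 587)] (array([0.467 , 0.0549]), np.float64(0.0044), 1156)
rim [(array([0.441, 0.032, 0.096]), array([0.5  , 0.082, 0.103]), 134), (array([0.443, 0.027, 0.096]), array([0.498, 0.078, 0.102]), 90)]
scene ((0.45821279287338257, 0.05997224152088165), (0.14617352187633514, 0.12325171381235123), 50.727787017822266) 982
side ((0.46684807538986206, 0.05169282853603363), (0.10872845351696014, 0.11264223605394363), 26.48826026916504) 645
cover 311 [0.51367925 0.11322529 0.10612378] [0.48678516 0.06687895 0.09982898
[... 261 characters left out ...]
52  0.02766172 0.19585578]
near high 603 [ 0.48091785 -0.06930649  0.15050758] [0.583912   0.01630438 0.19205697]
scene vise [ 0.45014354 -0.15716791  0.0200048 ] [0.93643606 0.09995409 0.20526716]
0.03 [ 0.5   -0.157  0.03 ] [0.936 0.1   0.205] ymax
0.1 [ 0.5   -0.157  0.1  ] [0.936 0.1   0.205] ymax
0.15 [ 0.5   -0.157  0.15 ] [0.92  0.045 0.205] ymax
0.2 [ 0.597 -0.157  0.2  ] [0.726 0.044 0.205] ymax
side vise [ 0.45013131 -0.17282134  0.02000194] [0.9353039  0.09931274 0.20195902]
0.03 [ 0.5   -0.173  0.03 ] [0.935 0.067 0.202] ymax
0.1 [ 0.5   -0.161  0.1  ] [0.935 0.042 0.202] ymax
0.15 [ 0.5   -0.161  0.15 ] [0.824 0.042 0.202] ymax
0.2 [ 0.635 -0.16   0.2  ] [0.699 0.041 0.202] ymax
```

```bash
cat >> h.py <<'E'
from scipy.spatial.transform import Rotation as Rn
def rot(a): return (Rn.from_euler('z',a)*Rn.from_euler('x',np.pi)).as_rotvec()
A=np.radians(118)
E
python3 - <<'E'
from h import *
ctrl.move_l([.148,-.633,.36],rate=.3)
ctrl.move_to([.44,.06,.36],rot(A))
c=imaging.read_camera("wrist"); np.save("w0.npy",c,allow_pickle=True)
P=cloud(c)
M=np.abs(P[...,2]-.1)<.006; B0=np.array([.469,.055])
M&=np.hypot(P[...,0]-B0[0],P[...,1]-B0[1])<.034
p=P[M]; print(len(p),p.min(0),p.max(0)); 
im=cv2.resize(c["image"],None,fx=1.4,fy=1.4); cv2.imwrite("pics/w0.png",im)
print(c["eye"],c["attitude"],get_clock(),get_position(),get_q())
E
```

```text
562 [0.44191183 0.0321103  0.09414054] [0.49959774 0.08311721 0.10599165]
[0.40788486 0.12266161 0.53961141] [2.81698982 0.69875162 0.08747033] 3.475 [0.44020048 0.05948233 0.35996773] [-1.21921230e-01 -3.45578907e-01  1.85026364e+00 -7.98154382e-05
  1.63701002e+00 -6.09510148e-01]
```

View pics/w0.png

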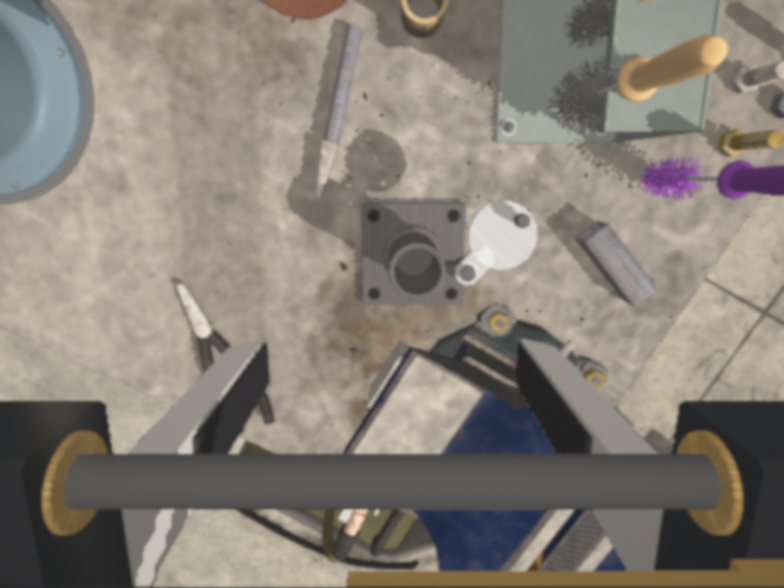

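The wrist view shows the bore mouth at (417,267), the bolt at (466,272), the knob at (522,220) and the cover disc at (503,235), all in the 1.4x picture. Next I cast these onto their planes.

Run:
```python
from h import *
c=np.load("w0.npy",allow_pickle=True).item(); P=cloud(c); im=c["image"]
R=Rn.from_rotvec(c["attitude"]).as_matrix()
def cast(uv,z):
    uv=np.atleast_2d(uv).astype(float); d=np.c_[(uv[:,0]-c["cx"])/c["fx"],(uv[:,1]-c["cy"])/c["fy"],np.ones(len(uv))]@R.T
    return (c["eye"]+d*((z-c["eye"][2])/d[:,2])[:,None])[:,:2]
def circ(p):
    A=np.c_[2*p,np.ones(len(p))]; s=np.linalg.lstsq(A,(p**2).sum(1),rcond=None)[0]; return s[:2].round(4),np.sqrt(s[2]+s[0]**2+s[1]**2).round(4)
# ring from depth
M=((np.abs(P[...,2]-.1)<.006)&(np.hypot(P[...,0]-.47,P[...,1]-.055)<.034)).astype(np.uint8)
cs,h=cv2.findContours(M,cv2.RETR_CCOMP,cv2.CHAIN_APPROX_NONE)
for k,cc in enumerate(cs):
    if len(cc)>25: print("ring",len(cc),h[0][k][3],circ(cast(cc[:,0],.1)))
g=cv2.cvtColor(im,cv2.COLOR_BGR2GRAY)
print("w rim grey"); 
# dark bore: grey patch
x0,y0=270,165; sub=g[y0:y0+55,x0:x0+60]; e=cv2.resize(im[y0-40:y0+65,x0-30:x0+130],None,fx=5,fy=5,interpolation=cv2.INTER_CUBIC); cv2.imwrite("pics/w0c.png",e)
# cover disc
hsv=cv2.cvtColor(im,cv2.COLOR_BGR2HSV); m=((hsv[...,2]>170)&(hsv[...,1]<40)).astype(np.uint8); m[:, :325]=0; m[:135]=0; m[200:]=0; m[:,395:]=0
cs,_=cv2.findContours(m,cv2.RETR_EXTERNAL,cv2.CHAIN_APPROX_NONE); cc=max(cs,key=len)
p=cast(cc[:,0],.106); (cx,cy),r=cv2.minEnclosingCircle(p.astype(np.float32)); print("cover enc",cx,cy,r)
from scipy.optimize import least_squares
print("cover fit",least_squares(lambda s:np.hypot(p[:,0]-s[0],p[:,1]-s[1])-.03,[.51,.115],loss="soft_l1",f_scale=.001).x)
print("knob",cast([522/1.4,220/1.4],.124),"bolt",cast([466/1.4,272/1.4],.111),"rim",cast([417/1.4,267/1.4],.1))
print("holes",cast(np.array([[373,215],[453,215],[451,294],[374,294]])/1.4,.008))
```

```text
ring 127 -1 (array([0.4691, 0.0588]), np.float64(0.0263))
ring 93 0 (array([0.4669, 0.0581]), np.float64(0.0209))
w rim grey
cover enc 0.5241096615791321 0.11605328321456909 0.04657512530684471
cover fit [0.52305579 0.11499308]
knob [[0.52085087 0.13912564]] bolt [[0.50479299 0.07849535]] rim [[0.46645152 0.0609063 ]]
holes [[ 4.11379617e-01  7.50698001e-02]
 [ 4.85612146e-01  1.14314410e-01]
 [ 5.25807829e-01  3.90483260e-02]
 [ 4.51539443e-01 -2.01338390e-04]]
```

View pics/w0c.png

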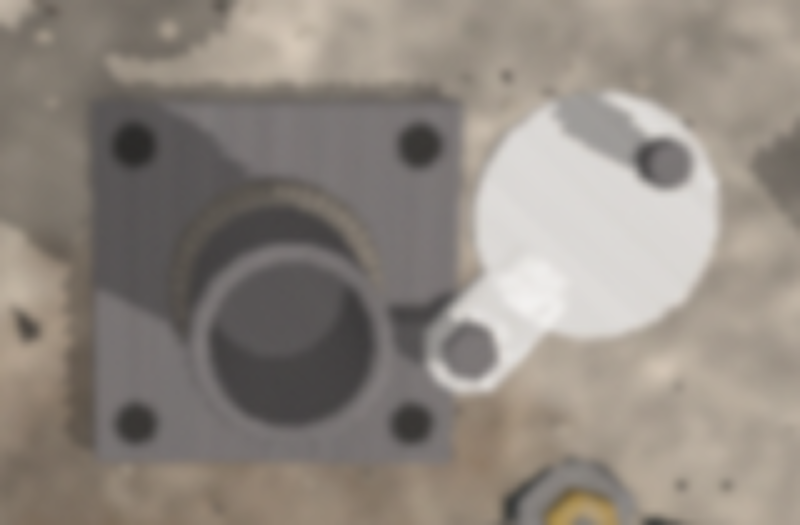

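Run:
```python
from h import *
c=np.load("scene0.npy",allow_pickle=True).item(); P=cloud(c)
q=P[286:318,228:258].reshape(-1,3); q=q[(q[:,2]>.02)&(q[:,2]<.06)]; print("offcut",q.min(0),q.max(0),len(q))
q=P[150:190,192:213]; hs=cv2.cvtColor(c["image"],cv2.COLOR_BGR2HSV)[150:190,192:213]; q=q[(hs[...,0]>125)&(hs[...,0]<160)&(hs[...,1]>100)]; print("purple",q.min(0),q.max(0))
H=np.array([.502,.317])
ctrl.move_to([*H,.36],rot(A)); move_gripper(.5,squeeze=40)
print(ctrl.move_l([*H,.181],rate=.15,max_force=8),get_position())
move_gripper(0.0,squeeze=40); print(get_opening(),get_grasp_force(),get_ft_force(),get_clock())
```

```text
offcut [0.34019381 0.24534374 0.02015318] [0.38454393 0.28667185 0.05274532] 411
purple [0.63957354 0.23709311 0.13726413] [0.65193438 0.25608484 0.22406095]
False [0.5026745  0.31727283 0.18218553]
0.21975967287840714 40.00019073486328 [-0.50154298  0.01686319  0.81024926] 7.25
```

Run:
```python
from h import *
print(get_position())
H=np.array([.502,.317]); u=np.array([.884,.468]); F=H-.065*u
ctrl.move_l([*H,.197],rate=.08)
print(ctrl.move_l([*F,.197],rate=.12,max_force=15),get_position())
ctrl.move_l([*F,.305],rate=.2)
ctrl.move_l([.468,.057,.305],rate=.25)
print(get_position(),get_ft_force(),get_opening(),get_clock())
for n in("scene","side","wrist"):
    c=imaging.read_camera(n); np.save(n+"1.npy",c,allow_pickle=True)
    cv2.imwrite(f"pics/{n}1.png",c["image"])
a=cv2.imread("pics/scene1.png")[130:270,220:380]; b=cv2.imread("pics/side1.png")[130:290,190:350]; b2=cv2.imread("pics/wrist1.png")
f=lambda x:cv2.resize(x,(400,int(400*x.shape[0]/x.shape[1])),interpolation=cv2.INTER_CUBIC)
a,b=f(a),f(b); h=max(len(a),len(b)); o=np.zeros((h,800,3),np.uint8); o[:len(a),:400]=a;o[:len(b),400:]=b; cv2.imwrite("pics/pair1.png",o)
```

```text
[0.50218873 0.31711582 0.18129806]
False [0.44491231 0.28667946 0.19711445]
[0.46771592 0.05762232 0.30453247] [-0.31227674  0.02683519 -0.69069302] 0.2220735183657865 10.0583
```

View pics/pair1.png

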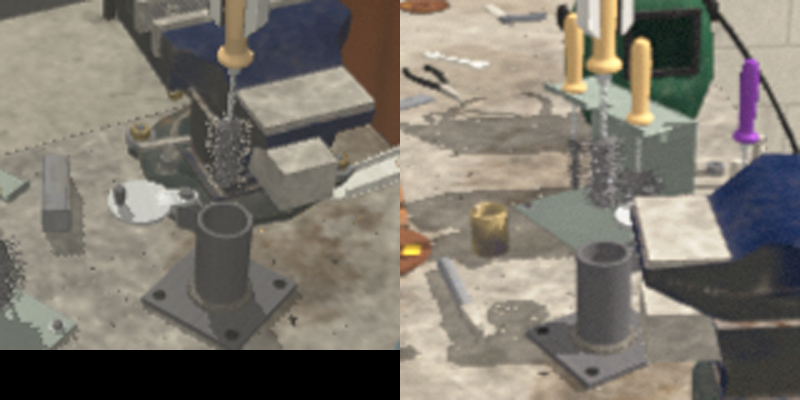

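View pics/wrist1.png

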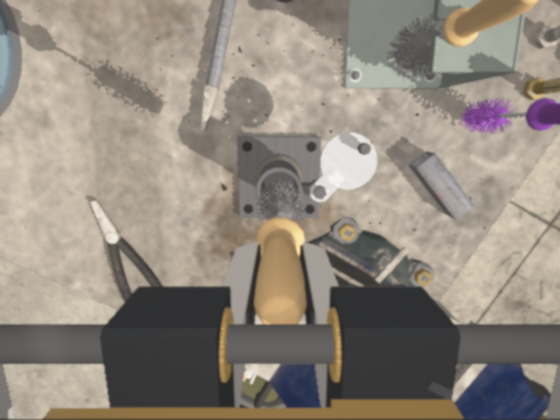

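The brush is held upright. In the side view its stem (x≈604) lines up with the tube centre (x≈604), and the scene view agrees once perspective is allowed for. I'll go in with force limits.

Run:
```python
from h import *
B=[.468,.057]
s=ctrl.move_l([*B,.24],rate=.08,max_force=15); print(s,get_position(),get_ft_force(),get_ft_torque())
if not s:
    s=ctrl.move_l([*B,.175],rate=.06,max_force=25); print(s,get_position(),get_ft_force(),get_opening())
print(get_clock())
```

```text
False [0.46842177 0.05693056 0.24060785] [-0.47853947 -0.25589169 -1.4585535 ] [-0.06493292 -0.13330853 -0.0132543 ]
False [0.4683728  0.05696584 0.17550704] [-0.39308963  0.02937024 -0.97749876] 0.22158242865322458
12.4
```

Run:
```python
from h import *
B=[.468,.057]
def go(z,f=25):
    s=ctrl.move_l([*B,z],rate=.08,max_force=f); ctrl.hold(.3); print(s,get_position().round(4),get_ft_force().round(1),round(get_clock(),2))
ctrl.hold(.2)
go(.174)
c=imaging.read_camera("side");a=cv2.imwrite("pics/in.png",cv2.resize(c["image"][130:290,190:350],None,fx=3,fy=3))
go(.24);go(.174);go(.24);go(.174)
```

```text
False [0.468 0.057 0.174] [ 0.   0.6 -1.1] 13.15
False [0.4678 0.057  0.2397] [-0.  -0.8 -0.8] 14.47
False [0.4682 0.057  0.1744] [ 0.   0.3 -1.5] 15.75
False [0.4678 0.057  0.2396] [-0.1  0.2 -0.9] 17.02
False [0.4682 0.057  0.1744] [ 0.2  0.5 -1.8] 18.3
```

View pics/in.png

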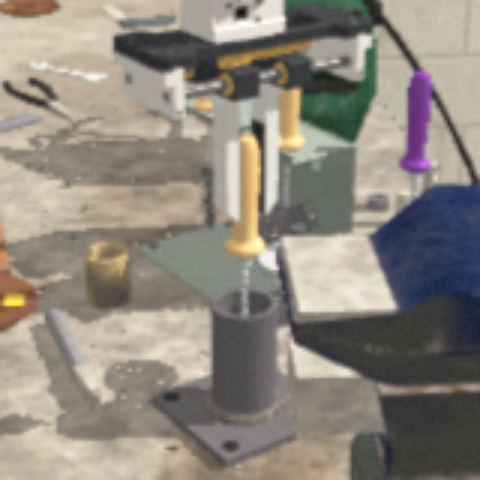

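In the picture the stem sits centred in the mouth at (245,308), with the collar about 45 mm above it, so the tip reaches the floor. Now the brush goes back.

Run:
```python
from h import *
H=np.array([.502,.317]); u=np.array([.884,.468]); F=H-.065*u; B=[.468,.057]
ctrl.move_l([*B,.305],rate=.15)
ctrl.move_l([*F,.305],rate=.25)
ctrl.move_l([*F,.198],rate=.15); ctrl.hold(.2)
print(ctrl.move_l([*H,.198],rate=.1,max_force=12),get_position()); ctrl.hold(.2)
print(ctrl.move_l([*H,.1805],rate=.04,max_force=8),get_position(),get_ft_force())
move_gripper(.5); ctrl.hold(.2)
ctrl.move_l([*H,.36],rate=.2)
from scipy.optimize import least_squares
for n in("scene","side"):
    c=imaging.read_camera(n); p=cloud(c).reshape(-1,3); cv2.imwrite(f"pics/{n}2.png",c["image"])
    for lo,hi in((.17,.2),(.205,.238)):
        q=p[(p[:,2]>lo)&(p[:,2]<hi)&(np.hypot(p[:,0]-.502,p[:,1]-.317)<.022)]
        print(n,lo,least_squares(lambda s:np.hypot(q[:,0]-s[0],q[:,1]-s[1])-.0105,H,loss="soft_l1",f_scale=.002).x,len(q))
    q=p[(np.hypot(p[:,0]-.502,p[:,1]-.317)<.018)&(p[:,2]<.3)]; print("top",q[:,2].max())
print(get_clock())
c=imaging.read_camera("wrist"); np.save("w2.npy",c,allow_pickle=True)
```

```text
False [0.50165627 0.31686943 0.19778894]
True [0.50166894 0.31685194 0.18097888] [0.41232025 1.28778604 2.98612065]
scene 0.17 [0.50169893 0.31731965] 108
scene 0.205 [0.50129389 0.31739342] 152
top 0.24576683846883252
side 0.17 [0.50224802 0.31657224] 69
side 0.205 [0.5023939  0.31598578] 83
top 0.24100509953392385
24.8583
```

Run:
```python
from h import *
Pv=np.array([.507,.078]); K=np.array([.5215,.1385])
ctrl.move_to([*K,.30],rot(A)); move_gripper(.45,squeeze=15)
print(ctrl.move_l([*K,.135],rate=.15,max_force=8)); print(ctrl.move_l([*K,.1095],rate=.05,max_force=5),get_position())
move_gripper(0.0,squeeze=15); print(get_opening()*94,get_grasp_force(),get_ft_force(),get_clock())
c=imaging.read_camera("side"); cv2.imwrite("pics/k.png",c["image"])
```

```text
False
False [0.5215142  0.13846979 0.10937804]
11.528988568045287 15.000123381614685 [-1.46477895 -2.09178153  0.74014966] 28.5167
```

Gripped on the knob: the opening reads 11.5 mm for a 12 mm knob. Next I swing it along the arc.

Run:
```python
from h import *
Pv=np.array([.507,.078]); p=get_position(); d=p[:2]-Pv; a0=np.degrees(np.arctan2(d[1],d[0])); r0=np.hypot(*d); print(a0,r0)
for a in np.append(np.linspace(a0,208,13)[1:],[210,212]):
    t=np.radians(a); r=r0+(.063-r0)*(a-a0)/(208-a0)
    s=ctrl.move_l([*(Pv+r*np.array([np.cos(t),np.sin(t)])),.1095],rate=.06,max_force=15)
    print(round(a),s,get_ft_force().round(1),(get_opening()*94).round(1))
    if s: break
print(get_position(),get_clock())
```

```text
76.52207032050158 0.06194873233904011Traceback (most recent call last):
  File "<stdin>", line 6, in <module>
AttributeError: 'float' object has no attribute 'round'
```

Run:
```python
from h import *
Pv=np.array([.507,.078]); p=get_position(); d=p[:2]-Pv; a0=np.degrees(np.arctan2(d[1],d[0])); r0=np.hypot(*d); print(a0,r0)
for a in np.append(np.linspace(a0,208,12)[1:],[210,212]):
    t=np.radians(a); r=r0+(.063-r0)*(a-a0)/(208-a0)
    s=ctrl.move_l([*(Pv+r*np.array([np.cos(t),np.sin(t)])),.1095],rate=.06,max_force=15)
    print(round(a),s,get_ft_force().round(1),round(get_opening()*94,1))
    if s: break
print(get_position(),get_clock())
```

```text
87.90446354752106 0.06284354815609498
99 False [0.2 6.6 0.4] 11.2
110 False [-1.2  6.   1.4] 11.1
121 False [-0.4  4.6  2.6] 11.5
132 False [-0.9  1.2  3. ] 11.4
142 False [-0.1 -0.6  4.4] 11.4
153 False [ 2.  -0.2  4. ] 11.4
164 False [ 1.1 -0.1  4.4] 11.3
175 False [2.  0.1 4.3] 11.6
186 False [1.2 1.4 5.1] 11.5
197 False [-0.5  1.   5.8] 11.7
208 False [-2.  -0.5  8.1] 11.1
210 False [-3.2 -0.2  9.2] 11.4
212 False [-3.7 -0.6  9.3] 11.5
[0.45228736 0.04432592 0.10950168] 33.275
```

Run:
```python
from h import *
move_gripper(.4); p=get_position(); ctrl.move_l([p[0],p[1],.2],rate=.12); ctrl.move_to([.44,.06,.36],rot(A))
c=imaging.read_camera("wrist"); np.save("w3.npy",c,allow_pickle=True); print(get_clock())
cv2.imwrite("pics/w3.png",cv2.resize(c["image"][120:240,230:390],None,fx=5,fy=5,interpolation=cv2.INTER_CUBIC))
```

```text
35.5333
```

View pics/w3.png

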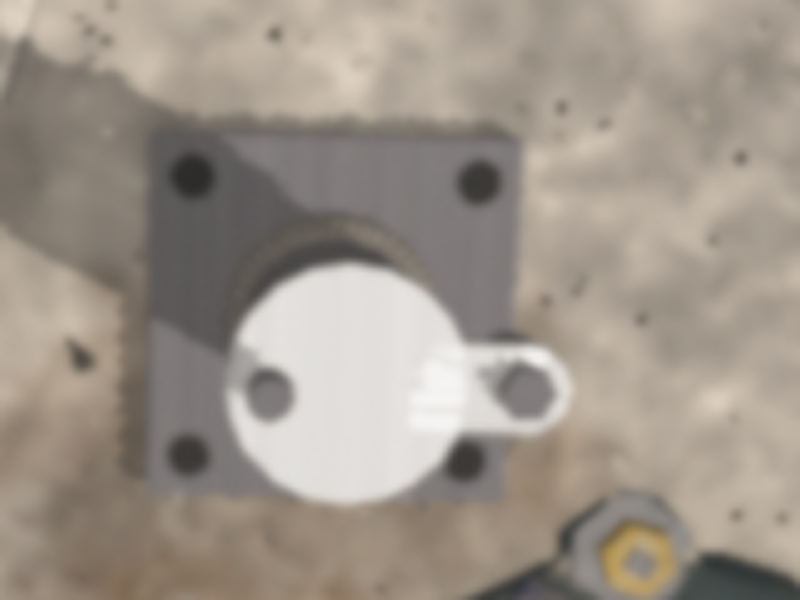

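The cover lies over the bore, knob at (268,395) and bolt at (526,389). I'll check the closing angle against the plate's bolt holes.

Run:
```python
from h import *
c=np.load("w3.npy",allow_pickle=True).item(); R=Rn.from_rotvec(c["attitude"]).as_matrix()
def cast(x,y,z):
    u,v=x/5+230,y/5+120; d=R@[(u-c["cx"])/c["fx"],(v-c["cy"])/c["fy"],1]; return (c["eye"]+d*(z-c["eye"][2])/d[2])[:2]
ang=lambda a,b:np.degrees(np.arctan2(*(b-a)[::-1]))
h=[cast(x,y,.008) for x,y in((192,176),(479,183),(464,460),(188,455))]
k=cast(268,395,.124); b=cast(526,389,.111); d=cast(348,383,.106)
print("plate",ang(h[0],h[1]),ang(h[3],h[2]),ang(h[3],h[0])-90,ang(h[2],h[1])-90,np.mean(h,0)); print("knob->bolt",ang(k,b),np.hypot(*(b-k)),"disc->bolt",ang(d,b),k,b,d)
```

```text
plate 26.551802355419024 26.88154684655796 26.660723158105938 26.577447258580094 [0.46972827 0.05640993]
knob->bolt 26.829231928192815 0.06279767632180741 disc->bolt 27.31077407440449 [0.45148459 0.04862584] [0.50752246 0.07696849] [0.46933232 0.057248  ]
```

The cover lines up with the plate to within about 0.3°, so it is shut. The socket has moved about 1 mm, the brush hangs upright in its slot, and the arm is clear.

```bash
python3 -c "
from h import *
print(finish_job(),get_clock())"
```

```text
the job is handed in; nothing more can be done
the job is handed in; nothing more can be done
```

The job is handed in, with no verdict shown: the 40 mm brush went to the bottom of the bore three times with full strokes up between, it hangs upright in its slot again, and the cover is shut.

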